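# Shut off the red-marked air valve in the desk air box

## Robot

A 6-joint arm with a two-finger parallel gripper is mounted at the origin on the work surface. World frame = base frame: x ahead of the robot, y to its left, z up, the work surface at z = 0. Lengths are in m, angles in rad, forces in N, time in s.
With the tool pointing down it reaches from about 0.425 to 1.125 m from the base axis. Payload 14.9 kg.
Tool frame: the origin (TCP) lies between the finger pads; the fingertips stand 17 mm ahead of it and the grasp point (between the pads) lies 2 mm behind it; x points along the fingers, y is the direction in which the jaws open and shut, and the axes are right-handed (so a half turn about x gives the same grasp; the last joint's range is limited). The gripper opens to 91 mm and grips with 3 to 60 N. Pads are 32 mm wide; open, the fingers measure 118 mm over their backs; the gripper's body (76 mm by 178 mm) begins 60 mm behind the grasp point.
Start: joints at [1.274, 0.379, 1.734, -0, 1.028, -0.033], TCP at [0.183, 0.676, 0.231] pointing down, gripper open.
Joint ranges: [-2.77, 2.77], [-0.74, 2.19], [0, 2.66], [-1.06, 4.2], [0.31, 2.87], [-3.08, 3.08]. Speed limits (rad/s): [1.89, 1.89, 2.39, 3.14, 3.14, 3.14].

## Interface

Orientations are given as a rotation vector (axis times angle).
In Python, from cell import observe, get_image, calibration, sign_off gives the robot as it stands. The module is installed in compiled form; this text tells all that it offers.
- The arm moves only by the tool jog_arm, never from a script. Its argument "series" is a list of rows, each a list of 7 numbers: the turn, a rotation vector about the tool's x, y, z in units of 5 degrees (1.0 is 5 degrees), then the shift along the tool's x, y, z in units of 60 mm (1.0 is 60 mm), then the opening in per cent of the stroke, from 0 (shut) to 100 (fully open). A call has 1 to 20 rows; each row is the pose to reach, as a shift and turn from the pose commanded when the call began, along the tool's axes at that moment; what a row does not reach only later rows make up. A row lasts 1/8 s, in which the tool goes at most 62.5 mm and 10.7 degrees, less where a joint would pass 70% of its speed; a pose out of reach is approached as far as the arm can. A call with a gripper value outside its range is refused whole. The fingers move at their own pace and stop on an object; "force" is the grip in N (left out, the last holds). Time passes only in rows, so rows that repeat a pose let the fingers close. It gives the time, the measured TCP pose, the force and the opening at its end, in the units of the state.
- observe(): the state, without advancing time (a new reading comes with each control period).
- get_image(name): name is "scene" or "side" or "wrist"; returns the picture (480x640x3 uint8, blue, green, red); there is no depth.
- calibration(name): a dict with "intrinsics" (3x3 intrinsics, pixels), "origin" and "rotation" of the camera in the world. Camera axes: x right, y up, looking along -z (the intrinsics and any distortion apply to the point x, -y, -z); pixel columns grow to the right and rows downward; lengths in m; the calibration is good to about 2 mm. The wrist camera is an equidistant fisheye: a pixel r from the principal point sees the ray r / f radians off the axis. A picture is of the moment at which its call begins: read the wrist's pose just before it. calibration takes no time and is no camera call; for the wrist camera it gives the pose at the moment of the call.
- sign_off(): hands the job in, once; it reports no verdict.
The state is a dict: "t": time; "joint_positions": joint angles; "dq": joint speeds; "joint_efforts": joint torques, N m; "position": TCP position; "tcp_rot": TCP orientation; "force": force on the tool from outside, world axes, zero at the start; "wrist_torque": the same for the moment, N m; "grip_width": finger opening in m.
Only numpy, scipy, OpenCV 4.12 (cv2) and the standard library are available. Lean on these libraries where they do the work, as an engineer would, in place of code of your own. Each camera call takes 0.05 s, during which the arm holds its last target.

## Task

Before the lamp socket is serviced the dry-air line has to be shut off: push the sliding cover of the desk air box fully aside by its lip, then push the red-marked valve lever underneath all the way shut, across its pipe, and leave the cover open so the shut valve can be seen. Do it by pushing with the fingertips only: do not grip or pick up anything. Leave the blue lever as it is, keep the other parts on the desk where they are, and do not touch the lamp socket or its bulb.

Things in the scene. Friction and masses are not known exactly. Their poses are not given: they have to be found in the camera images.
- airbox: Grey steel box fixed to the desk, 270 mm along its x (away from robot, yaw +-0.25), 290 along y (left). Origin on the desk; box spans x +-135, y -140 to +150 mm; walls 78 high, 3 thick. Fixed deck over y > 2 mm; open well over y < 2 mm, under the cover. Steel runners 12 mm wide on both x edges, up to z = 89 mm. Gauge and knob stick out 24 mm at the -x face, two pipe couplings 32 mm at the -y face.
- cover (a joint): Travel of the cover along the box's +y (m): 0 fully shut (starts at 0 to 0.015), 0.145 fully open at its hard stop, lying over the deck. Captive in its runners, cannot be lifted. Aluminium, 3 mm thick, top face at z = 81.5 mm. Sliding friction about 2.5 N plus a little drag; it stays where left.
- cover_lip (a point): Middle of the cover's thumb lip, 90.5 mm above the desk. The lip is a black-edged upright flange along the cover's -y edge, 112 mm long (box x), 6.5 mm thick (y), from the cover's top face (81.5 mm) up to 99 mm above the desk; shut, it stands 3 mm inside the box's -y end. Push its -y face toward +y to open. Axes as the box's.
- valve_red: The red-marked ball valve in the well under the cover. Origin on the desk below its stem, on the lever's turning axis; axes parallel to the box's. The stem is at y = -35 mm in the box's frame, x = -40 or +55 mm: red and blue may be either way round. Its pipe runs along y at z = 30 mm.
- lever_red (a joint): Angle of the red lever (rad): 0 open, lying along the pipe and pointing to the box's -y (starts at 0 to 0.3); grows clockwise seen from above as the tip swings to -x (toward the robot); 1.571 shut at its hard stop, across the pipe and pointing to -x. About 0.3 N m of friction; stays where left.
- red_grip (a point): Middle of the red lever's sleeve, 42.5 mm from the stem axis, 64.5 mm above the desk. Red plastic sleeve with a white band, 45 mm long (20 to 65 mm from the stem axis), 13 mm wide, 14 mm high (57.5 to 71.5 mm above the desk). Axes turn with the lever: its -y points from the stem to the lever's tip, z up.
- lever_blue (a joint): Angle of the blue lever (rad), same meaning and starts as the red one; must stay as it is.
- blue_grip (a point): Middle of the blue lever's sleeve, same sizes as the red one but plain blue, on the other valve.
- socket: Bayonet lamp socket on a steel bracket with the pearl glass bulb fitted, fixed to the desk, foot 60 x 80 mm, 178 mm high, beyond the +y end of the box. Origin under its middle. Not to be touched.
- reflector: Chrome reflector cup standing mouth up, 74 mm across, 42 mm high, loose. Origin at the centre of its underside. Not to be moved.
- lens_ring: Green plastic lens mount ring lying flat, 64 mm outside, 50 mm inside, 14 mm high, loose. Origin at the centre of its underside. Not to be moved.
- puck: Iron counterweight puck, 68 mm across, 30 mm high, about 0.75 kg, loose. Origin at the centre of its underside. Not to be moved.

How it is judged:
By the outcome, as a careful person would: the job done as asked, in the order asked, and still so for the second after the job is handed in, with the robot touching nothing.
It also fails if it takes over 45 s, if anything falls off the work surface, if the arm or the gripper's body presses on something with over 40 N, if the wrist force passes 120 N, or if a joint passes its speed limit or range.

## Working session

There is one attempt and no reset: what is moved stays moved. The work goes in short steps, Python scripts to look and compute and a tool call to move; the robot and the scene stay as the last step left them, time stands still between calls to the robot, and variables do not carry over. Pictures are saved under pics/ and viewed, and the job is handed in when it is done.

Besides the shell and the picture viewer there is one more tool, called after "Emit:" by a JSON object that holds its "name" and its "arguments". jog_arm: Moves the arm, as the interface text tells. Its arguments: {"type":"object","properties":{"series":{"type":"array","items":{"type":"array","items":{"type":"number"}}},"force":{"type":"number"}},"required":["series"]}

```bash
mkdir -p pics
python3 - <<'E'
from cell import *
import cv2
s=observe()
for k,v in s.items(): print(k,v)
for n in("scene","side","wrist"):
    c=calibration(n); print(n,c)
    cv2.imwrite(f"pics/{n}0.png",get_image(n))
E
```

```text
t 0.0
joint_positions [ 1.27370571e+00  3.79411247e-01  1.73481144e+00  3.93385578e-05
  1.02850887e+00 -3.32937431e-02]
dq [-1.00316794e-03  1.37566869e-04 -2.97392005e-05  1.38508064e-03
  1.59957504e-04 -7.13142271e-04]
joint_efforts [ 1.69694620e-03 -7.63711309e+01 -4.34384859e+01  6.50379108e-02
  4.22737165e-02 -1.03376417e-04]
position [0.18239951 0.67540411 0.23027119]
tcp_rot [ 0.20621916  1.56107777 -0.20797932]
force [-0.658316   -0.05202508  0.2358775 ]
wrist_torque [ 0.01766319 -0.01490972 -0.01245531]
grip_width 0.09138592686594171
scene {'intrinsics': array([[494.66007288,   0.        , 321.29172496],
       [  0.        , 494.66007288, 244.5686188 ],
       [  0.        ,   0.        ,   1.        ]]), 'origin': array([1.12196118, 0.58790579, 0.69184076]), 'rotation': array([0.39538212, 1.04113865, 2.18933868])}
side {'intrinsics': array([[583.77329399,   0.        , 321.47911086],
       [  0.        , 583.77329399, 236.11180771],
       [  0.        ,   0.        ,   1.        ]]), 'origin': array([ 0.14632909, -0.86080665,  0.74340522]), 'rotation': array([ 0.96603928, -0.22070022, -0.44924654])}
wrist {'intrinsics': array([[371.64829954,   0.        , 315.70916153],
       [  0.        , 371.64829954, 238.2356886 ],
       [  0.        ,   0.        ,   1.        ]]), 'origin': array([0.10021078, 0.6978227 , 0.38396634]), 'rotation': array([-0.25883021, -0.19693993,  1.29649585])}
```

View pics/scene0.png

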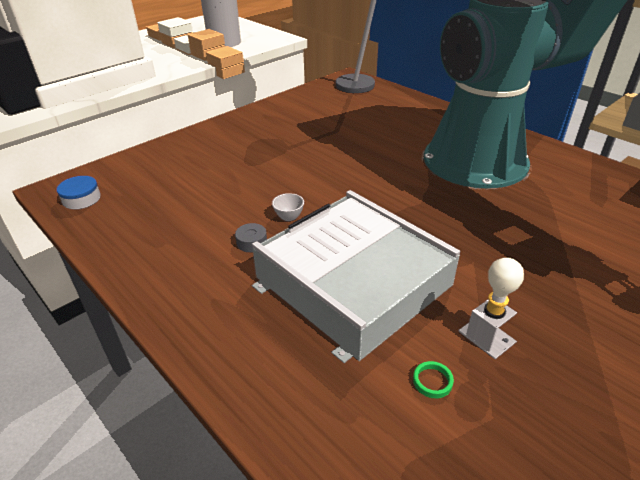

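View pics/side0.png

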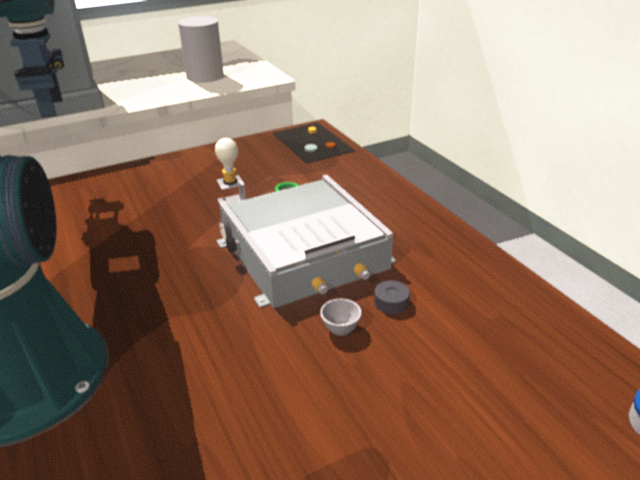

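View pics/wrist0.png

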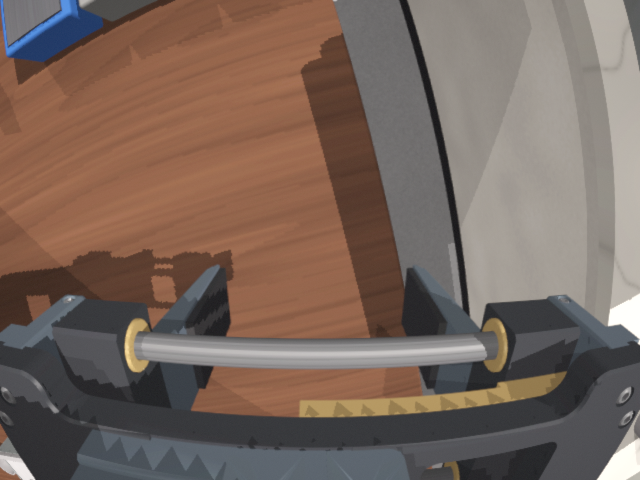

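Run:
```python
import cv2
a=cv2.imread("pics/scene0.png")[170:370,230:480]; cv2.imwrite("pics/scene0z.png",cv2.resize(a,(750,600),interpolation=cv2.INTER_CUBIC))
a=cv2.imread("pics/side0.png")[165:345,205:415]; cv2.imwrite("pics/side0z.png",cv2.resize(a,(700,600),interpolation=cv2.INTER_CUBIC))
```

```text
(no output)
```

View pics/scene0z.png

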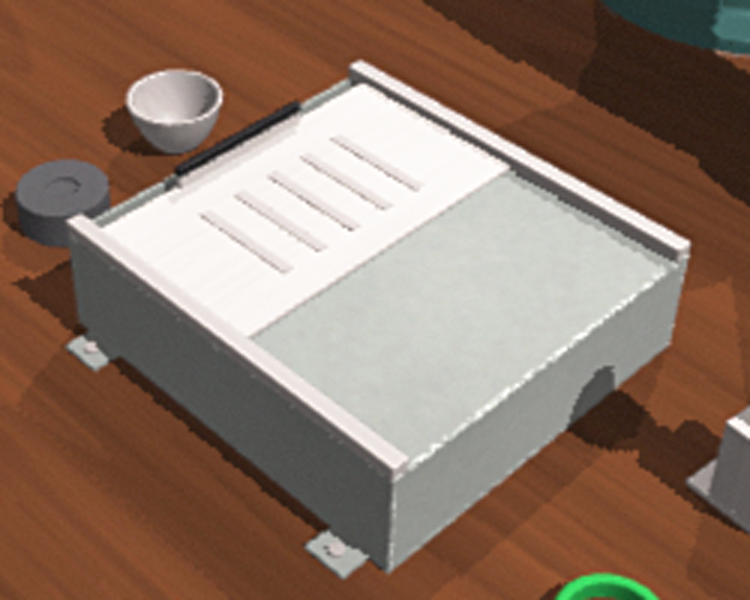

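View pics/side0z.png

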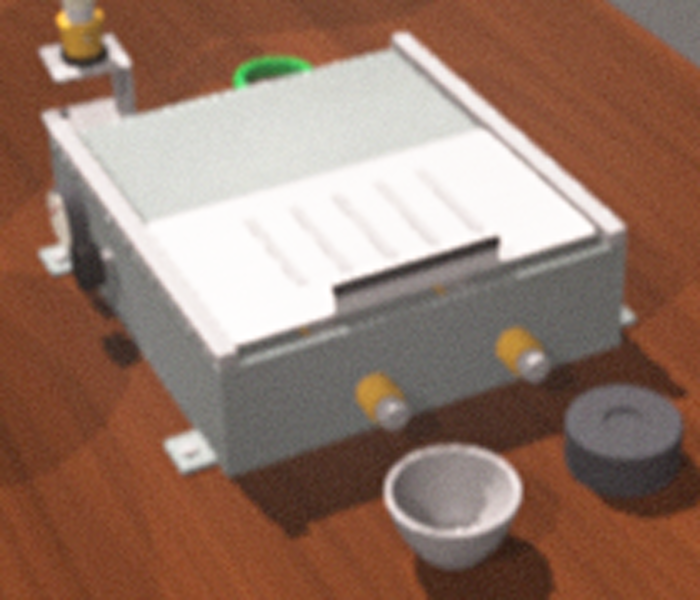

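```bash
cat > h.py <<'E'
import numpy as np
from scipy.spatial.transform import Rotation as R
from scipy.optimize import least_squares
from cell import calibration
def proj(c,P):
    q=R.from_rotvec(c["rotation"]).inv().apply(np.atleast_2d(P)-c["origin"])
    K=c["intrinsics"]; return np.c_[K[0,0]*q[:,0]/-q[:,2]+K[0,2], K[1,1]*-q[:,1]/-q[:,2]+K[1,2]]
def ray(c,u,v,z):
    K=c["intrinsics"]; d=R.from_rotvec(c["rotation"]).apply([(u-K[0,2])/K[0,0],-(v-K[1,2])/K[1,1],-1])
    return c["origin"]+d*(z-c["origin"][2])/d[2]
def bw(b,P):
    return R.from_euler("z",b[2]).apply(np.atleast_2d(P))+[b[0],b[1],0]
E
python3 - <<'E'
from h import *
C={n:calibration(n) for n in("scene","side")}
obs=[("scene",(70,222),(.135,-.14,.089)),("scene",(352,66),(-.135,-.14,.089)),("scene",(688,242),(-.135,.15,.089)),("scene",(390,474),(.135,.15,.089)),("scene",(390,570),(.135,.15,0)),
("side",(222,360),(-.135,-.14,.089)),("side",(228,475),(-.135,-.14,0)),("side",(624,232),(.135,-.14,.089)),("side",(622,345),(.135,-.14,0)),("side",(45,116),(-.135,.15,.089)),("side",(403,33),(.135,.15,.089))]
def px(n,p): return (p[0]/3+230,p[1]/3+170) if n=="scene" else (p[0]*.3+205,p[1]*.3+165)
f=lambda b:np.concatenate([proj(C[n],bw(b,P))[0]-px(n,p) for n,p,P in obs])
r=least_squares(f,[.6,.1,0]); print(r.x); print(r.fun.reshape(-1,2).round(1))
b=r.x
for n,p in(("scene",(177,175)),("scene",(300,104)),("side",(335,288)),("side",(500,239))):
    P=ray(C[n],*px(n,p),.099); print(n,R.from_euler("z",-b[2]).apply(P-[b[0],b[1],0]).round(4))
for n,p,z in(("scene",(63,183),.03),("scene",(175,100),.042),("side",(623,420),.03),("side",(452,485),.042)):
    P=ray(C[n],*px(n,p),z); print(n,P.round(3),R.from_euler("z",-b[2]).apply(P-[b[0],b[1],0]).round(3))
E
```

```text
[ 5.86803241e-01  9.28765355e-02 -3.70575384e-04]
[[-2.3  0. ]
 [ 1.7 -2. ]
 [ 0.3  0. ]
 [ 1.  -1.2]
 [-1.   1.5]
 [-1.  -1.2]
 [ 0.2  0.9]
 [ 0.8 -1.7]
 [-0.7 -0.5]
 [ 0.2  2.6]
 [ 0.2 -0.4]]
scene [ 0.0584 -0.1163  0.099 ]
scene [-0.0557 -0.1184  0.099 ]
side [-0.0553 -0.1255  0.099 ]
side [ 0.0529 -0.1276  0.099 ]
scene [ 0.655 -0.145  0.03 ] [ 0.069 -0.238  0.03 ]
scene [ 0.539 -0.155  0.042] [-0.048 -0.248  0.042]
side [ 0.66  -0.143  0.03 ] [ 0.073 -0.235  0.03 ]
side [ 0.539 -0.157  0.042] [-0.048 -0.25   0.042]
```

Run:
```python
from h import *
from cell import observe
s=observe(); T=R.from_rotvec(s["tcp_rot"]); print(T.as_matrix().round(3))
c=calibration("wrist"); print("cam in tool",T.inv().apply(c["origin"]-s["position"]).round(3)); print((T.inv()*R.from_rotvec(c["rotation"])).as_matrix().round(3))
C={n:calibration(n) for n in("scene","side")}
print("socket",ray(C["scene"],490,335,0),ray(C["scene"],505,277,.15), ray(C["side"],226,152,.15),"ring",ray(C["scene"],433,380,.007))
# target orientation options: x down, y along +-X world
for sg in(1,-1):
    M=np.array([[0,0,-1],[sg,0,0],[0,sg,0]],float).T; M=np.c_[[0,0,-1],[sg,0,0],np.cross([0,0,-1],[sg,0,0])]
    print(sg,"turn units",((T.inv()*R.from_matrix(M)).as_rotvec(degrees=True)/5).round(2))
for P in([.183,.676,.36],[.587,-.1,.36]): print("shift", (T.inv().apply(np.array(P)-s["position"])/.06).round(2))
```

```text
[[-0.     0.261  0.965]
 [-0.001  0.965 -0.261]
 [-1.    -0.001 -0.   ]]
cam in tool [-0.154 -0.    -0.085]
[[-0.     0.298 -0.955]
 [ 1.     0.    -0.   ]
 [ 0.    -0.955 -0.298]]
socket [0.51064399 0.36516919 0.        ] [0.52268787 0.3651218  0.15      ] [0.51609203 0.35484661 0.15      ] ring [0.66584009 0.35500641 0.007     ]
1 turn units [1.498e+01 1.000e-02 1.000e-02]
-1 turn units [-2.102e+01 -1.000e-02  1.000e-02]
shift [-2.16  0.01  0.01]
shift [ -2.15 -10.72   9.88]
```

Emit:
{"name": "jog_arm", "arguments": {"series": [[0,0,0,-1,0,0,0],[0,0,0,-2.1,0,0,0],[15,0,0,-2.1,-10.6,9.8,0],[15,0,0,-2.1,-10.6,9.8,0],[15,0,0,-2.1,-10.6,9.8,0],[15,0,0,-2.1,-10.6,9.8,0],[15,0,0,-2.1,-10.6,9.8,0],[15,0,0,-2.1,-10.6,9.8,0],[15,0,0,-2.1,-10.6,9.8,0],[15,0,0,-2.1,-10.6,9.8,0],[15,0,0,-2.1,-10.6,9.8,0],[15,0,0,-2.1,-10.6,9.8,0],[15,0,0,-2.1,-10.6,9.8,0],[15,0,0,-2.1,-10.6,9.8,0],[15,0,0,-2.1,-10.6,9.8,0],[15,0,0,-2.1,-10.6,9.8,0],[15,0,0,-2.1,-10.6,9.8,0],[15,0,0,-2.1,-10.6,9.8,0]], "force": 40}}

```text
t: 2.4
position: [0.584, -0.0913, 0.3566]
tcp_rot: [1.211, 1.209, -1.211]
force: [-0.4, -0.1, 0.1]
grip_width: 0.0005
```

Run:
```python
from h import *
from cell import *
import cv2
s=observe(); T=R.from_rotvec(s["tcp_rot"]); print(s["t"],s["position"],s["grip_width"],s["force"]); print(T.as_matrix().round(3))
c=calibration("wrist"); print(c)
cv2.imwrite("pics/wrist1.png",get_image("wrist"))
```

```text
2.4 [ 0.58396468 -0.09131644  0.35655791] 0.0005213004473383528 [-0.3700525  -0.0688416   0.07802126]
[[-0.001  1.    -0.002]
 [ 0.    -0.002 -1.   ]
 [-1.    -0.001 -0.   ]]
{'intrinsics': array([[371.64829954,   0.        , 315.70916153],
       [  0.        , 371.64829954, 238.2356886 ],
       [  0.        ,   0.        ,   1.        ]]), 'origin': array([ 0.58367263, -0.00662575,  0.51017057]), 'rotation': array([-3.01443726e-01, -6.63822119e-05, -2.53364671e-03])}
```

View pics/wrist1.png

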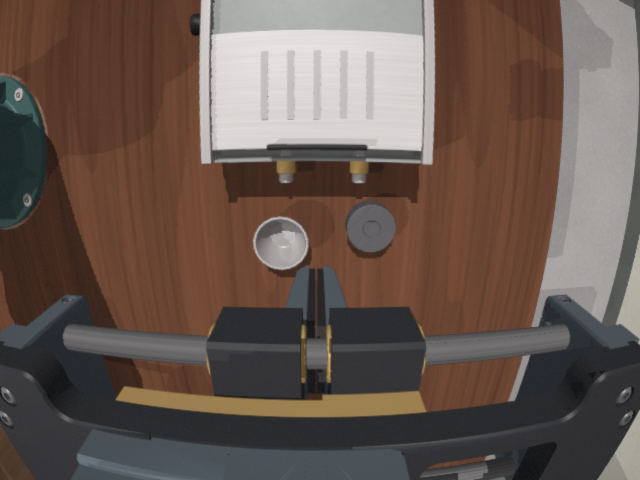

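```bash
cat >> h.py <<'E'
def wray(c,u,v,z):
    K=c["intrinsics"]; a=(u-K[0,2])/K[0,0]; b=(v-K[1,2])/K[1,1]; r=np.hypot(a,b)
    s=np.sin(r)/r if r>0 else 1
    d=R.from_rotvec(c["rotation"]).apply([a*s,-b*s,-np.cos(r)])
    return c["origin"]+d*(z-c["origin"][2])/d[2]
E
python3 - <<'E'
from h import *
import cv2
a=cv2.imread("pics/wrist1.png")[0:270,190:450]; cv2.imwrite("pics/wrist1z.png",cv2.resize(a[90:270],(780,540),interpolation=cv2.INTER_CUBIC))
c=calibration("wrist")
for n,u,v,z in(("-x-y",203,163,.089),("+x-y",432,164,.089),("-x far",211,0,.089),("+x far",424,0,.089),("lip l top",268,145,.099),("lip r",367,145,.099),("cup",281,243,.042),("puck",371,227,.03)):
    print(n,wray(c,u,v,z).round(4))
E
```

```text
-x-y [ 0.4523 -0.0451  0.089 ]
+x-y [ 0.7197 -0.0465  0.089 ]
-x far [0.4634 0.1505 0.089 ]
+x far [0.7091 0.1507 0.089 ]
lip l top [ 0.5312 -0.0263  0.099 ]
lip r [ 0.6404 -0.0264  0.099 ]
cup [ 0.5375 -0.1583  0.042 ]
puck [ 0.6583 -0.1398  0.03  ]
```

View pics/wrist1z.png

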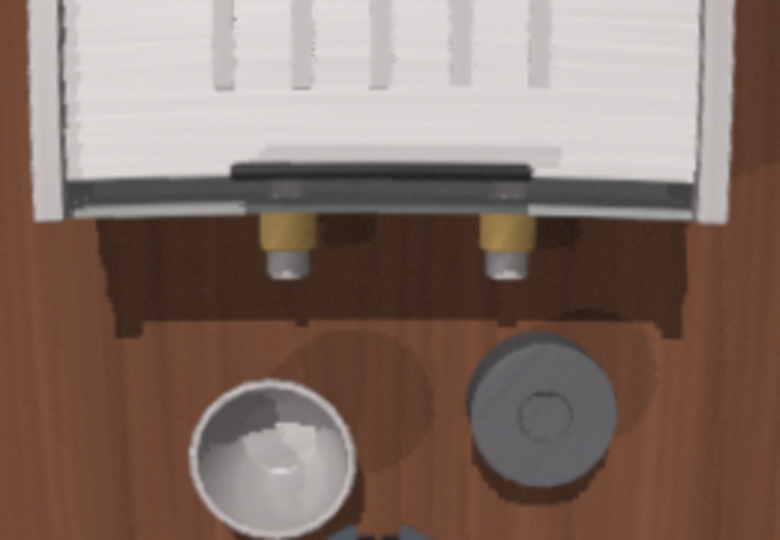

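Emit:
{"name": "jog_arm", "arguments": {"series": [[0,0,0,1,0.03,0,0],[0,0,0,2,0.03,0.2,0],[0,0,0,3,0.03,0.2,0],[0,0,0,3.7,0.03,0.1,0],[0,0,0,4.2,0.03,0,0],[0,0,0,4.2,0.03,-0.2,0],[0,0,0,4.2,0.03,-0.4,0],[0,0,0,4.2,0.03,-0.6,0],[0,0,0,4.2,0.03,-0.8,0],[0,0,0,4.2,0.03,-1.0,0]]}}

```text
t: 3.7
position: [0.5869, -0.0309, 0.1057]
tcp_rot: [1.211, 1.207, -1.21]
force: [0.9, -2.9, 1.8]
grip_width: 0.0003
```

Run:
```python
from h import *
from cell import *
import cv2
s=observe(); print(s["t"],s["position"],s["force"])
cv2.imwrite("pics/wrist2.png",get_image("wrist"))
cv2.imwrite("pics/side2.png",get_image("side"))
```

```text
3.7 [ 0.58688545 -0.0308987   0.10574517] [ 0.86036122 -2.93367374  1.80071438]
```

View pics/side2.png

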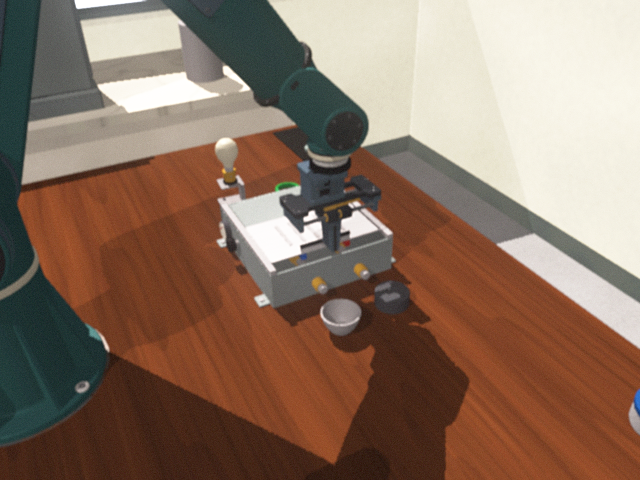

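View pics/wrist2.png

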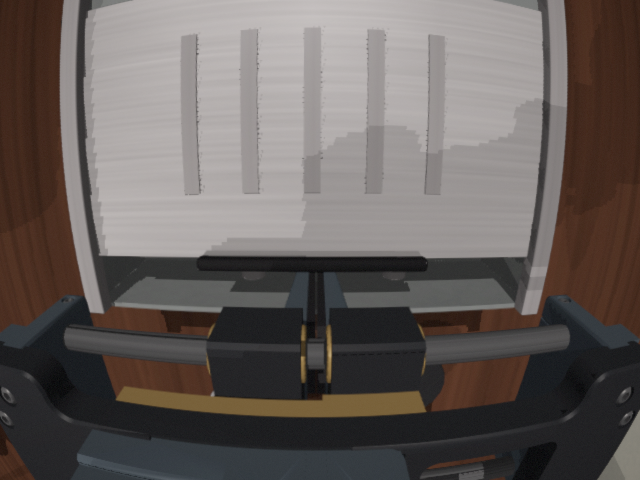

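Emit:
{"name": "jog_arm", "arguments": {"series": [[0,0,0,0,0,-0.25,0],[0,0,0,0,0,-0.5,0],[0,0,0,0,0,-0.75,0],[0,0,0,0,0,-1.0,0],[0,0,0,0,0,-1.25,0],[0,0,0,0,0,-1.5,0],[0,0,0,0,0,-1.7,0],[0,0,0,0,0,-1.8,0],[0,0,0,0,0,-1.85,0],[0,0,0,0,0,-1.9,0]]}}

```text
t: 5.05
position: [0.5864, 0.0812, 0.1049]
tcp_rot: [1.208, 1.207, -1.211]
force: [2.2, -35.0, 4.0]
grip_width: 0.0006
```

Emit:
{"name": "jog_arm", "arguments": {"series": [[0,0,0,0,0,0.2,0],[0,0,0,-0.5,0,0.5,0],[0,0,0,-1.5,0,1.2,0],[0,0,0,-2.5,0,2,0],[0,0,0,-2.8,0,2.3,0],[0,0,0,-2.8,0,2.3,0],[0,0,0,-2.8,0,2.3,0]]}}

```text
t: 5.92
position: [0.5855, -0.0554, 0.272]
tcp_rot: [1.211, 1.209, -1.212]
force: [1.6, -0.5, -0.2]
grip_width: 0.0002
```

Run:
```python
from h import *
from cell import *
import cv2
s=observe(); print(s["t"],s["position"],s["force"])
print(repr(calibration("wrist")))
cv2.imwrite("pics/wrist3.png",get_image("wrist"))
a=get_image("side");cv2.imwrite("pics/side3z.png",cv2.resize(a[165:345,205:415],(700,600),interpolation=cv2.INTER_CUBIC))
```

```text
5.925 [ 0.5855106  -0.05543092  0.27201893] [ 1.60418717 -0.45050624 -0.17569742]
{'intrinsics': array([[371.64829954,   0.        , 315.70916153],
       [  0.        , 371.64829954, 238.2356886 ],
       [  0.        ,   0.        ,   1.        ]]), 'origin': array([0.58531178, 0.0292307 , 0.42567124]), 'rotation': array([-0.301184  ,  0.00048616, -0.00266154])}
```

View pics/wrist3.png

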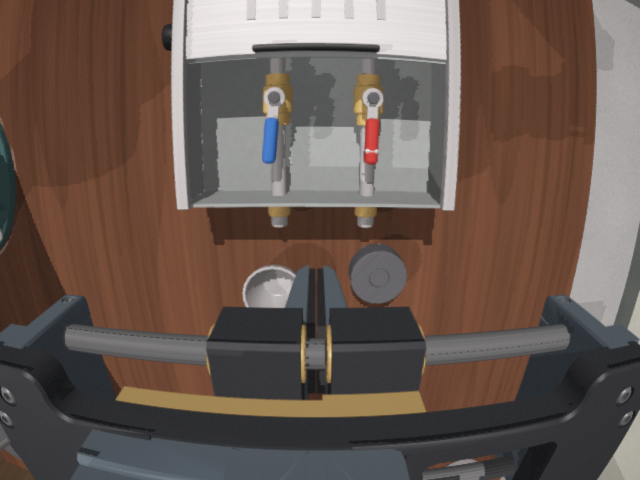

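View pics/side3z.png

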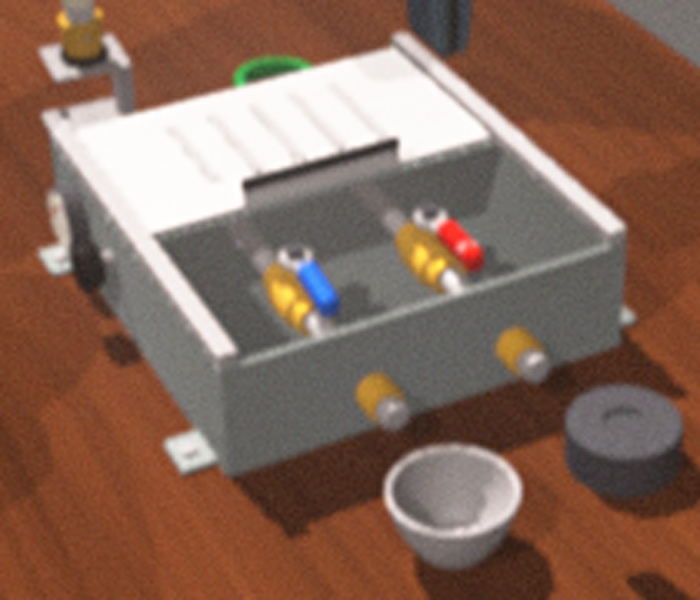

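Cover open; red lever on the +x valve at (372,98)–(371,163), blue at (274,97)–(269,162). Now measure both, and the lip.

Run:
```python
from h import *
import cv2
c=calibration("wrist")
for n,u,v,z in(("-x-y",179,208,.089),("+x-y",453,209,.089),("lip l +y",254,45,.099),("lip r",379,45,.099),("lip -y",316,51,.099),("red stem",373,98,.065),("red tip",371,163,.0645),("red near",372,121,.0645),("red L",365.5,142,.07),("red R",378.5,142,.07),("blue stem",274,97,.065),("blue tip",269,163,.0645)):
    print(n,wray(c,u,v,z).round(4))
a=cv2.imread("pics/wrist3.png")[30:220,170:470]; cv2.imwrite("pics/wrist3z.png",cv2.resize(a,None,fx=2.6,fy=2.6,interpolation=cv2.INTER_CUBIC))
```

```text
-x-y [ 0.4523 -0.0438  0.089 ]
+x-y [ 0.7179 -0.0451  0.089 ]
lip l +y [0.5315 0.1039 0.099 ]
lip r [0.6399 0.1038 0.099 ]
lip -y [0.5853 0.0968 0.099 ]
red stem [0.6397 0.0582 0.065 ]
red tip [ 0.6387 -0.0055  0.0645]
red near [0.639  0.0357 0.0645]
red L [0.6322 0.0152 0.07  ]
red R [0.6448 0.0156 0.07  ]
blue stem [0.5452 0.0589 0.065 ]
blue tip [ 0.5394 -0.0055  0.0645]
```

View pics/wrist3z.png

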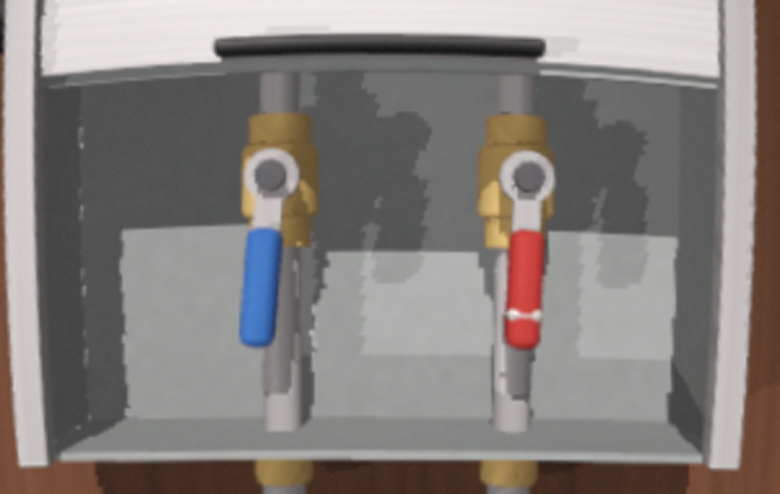

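Emit:
{"name": "jog_arm", "arguments": {"series": [[0,0,0,1,0,-0.8,0],[0,0,0,2,0,-1.6,0],[0,0,0,2.8,0,-1.8,0],[0,0,0,2.8,0,-2.1,0],[0,0,0,2.8,0,-2.25,0],[0,0,0,2.8,0,-2.3,0],[0,0,0,2.8,0,-2.33,0],[0,0,0,2.8,0,-2.33,0]]}}

```text
t: 7.02
position: [0.5847, 0.0812, 0.1035]
tcp_rot: [1.204, 1.208, -1.214]
force: [3.2, -31.9, -21.5]
grip_width: -0.0
```

Run:
```python
from cell import *
import cv2
a=get_image("scene");cv2.imwrite("pics/scene4z.png",cv2.resize(a[150:370,210:500],None,fx=2.7,fy=2.7,interpolation=cv2.INTER_CUBIC))
print(observe()["force"])
```

```text
[  2.99716789 -29.93085122 -22.09777235]
```

View pics/scene4z.png

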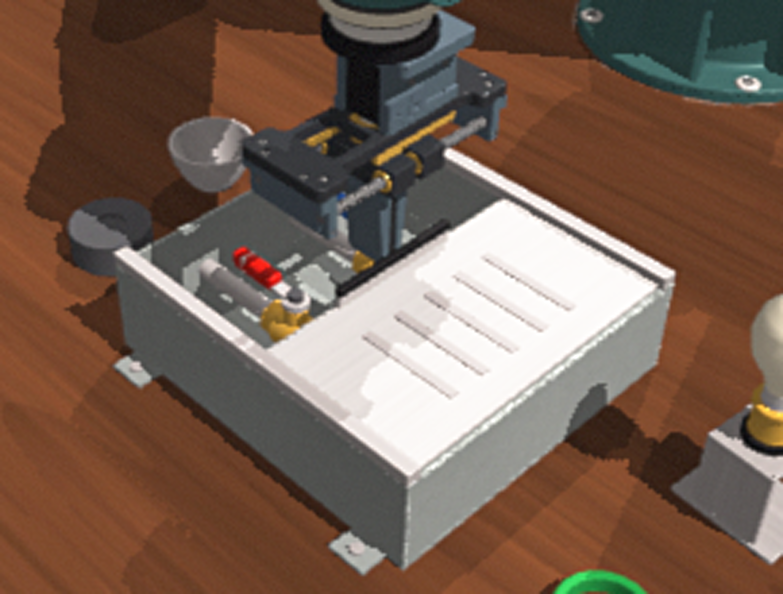

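Emit:
{"name": "jog_arm", "arguments": {"series": [[0,0,0,0,0,0.2,0],[0,0,0,-0.5,0,0.5,0],[0,0,0,-0.9,0.5,0.9,0],[0,0,0,-0.9,1.1,1.15,0],[0,0,0,-0.9,1.5,1.15,0],[0,0,0,-0.9,1.5,1.15,0],[0,0,0,-0.9,1.5,1.15,0]]}}

```text
t: 7.95
position: [0.6757, 0.0151, 0.1591]
tcp_rot: [1.211, 1.209, -1.211]
force: [-0.9, 0.5, 1.0]
grip_width: 0.0005
```

Run:
```python
from h import *
from cell import *
import cv2
s=observe(); print(s["t"],s["position"],s["force"],s["joint_positions"].round(2)); 
T=R.from_rotvec(s["tcp_rot"]); print(T.as_matrix().round(3))
c=calibration("wrist")
cv2.imwrite("pics/wrist5.png",get_image("wrist"))
st=np.array([.6405,.058]); w=.0135
print("pre", (T.inv().apply(np.array([.674,.013,.073])-s["position"])/.06).round(3))
```

```text
7.95 [0.67565431 0.01511849 0.15913829] [-0.85110294  0.46861388  1.0357761 ] [-0.01  0.43  1.81  0.    0.9  -0.01]
[[-0.     1.    -0.002]
 [ 0.    -0.002 -1.   ]
 [-1.    -0.    -0.   ]]
pre [ 1.436 -0.027  0.035]
```

View pics/wrist5.png

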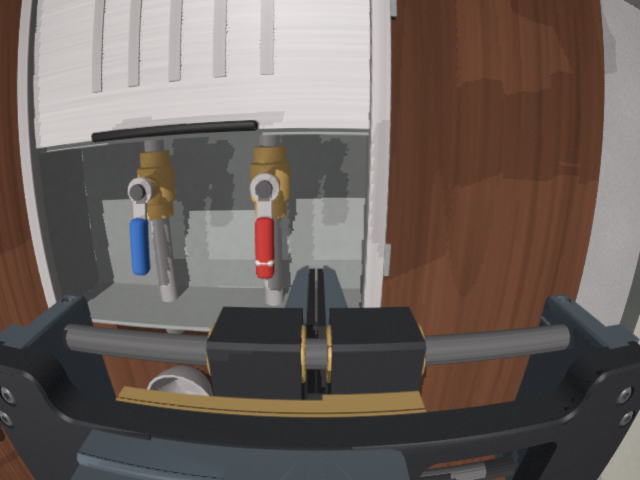

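Run:
```python
from h import *
c=calibration("wrist")
for n,u,v,z in(("red stem",264,187,.07),("red far",265,220,.0715),("red tip",265,279,.0645),("redL",255.5,250,.07),("redR",274,250,.07),("blue tip",141,276,.0645),("blue stem",140,191,.07),("bluefar",139,220,.0715),("runner in",368,270,.089)): print(n,wray(c,u,v,z).round(4))
```

```text
red stem [0.6409 0.0601 0.07  ]
red far [0.641  0.0378 0.0715]
red tip [ 0.638  -0.0085  0.0645]
redL [0.6332 0.0159 0.07  ]
redR [0.6462 0.0159 0.07  ]
blue tip [ 0.5379 -0.0081  0.0645]
blue stem [0.5499 0.0599 0.07  ]
bluefar [0.5472 0.039  0.0715]
runner in [0.7093 0.0085 0.089 ]
```

Emit:
{"name": "jog_arm", "arguments": {"series": [[0,0,0,0.6,0,0.03,0],[0,0,0,1.1,0,0.03,0],[0,0,0,1.43,0,0.03,0],[0,0,0,1.43,0,0.03,0]]}}

```text
t: 8.5
position: [0.6753, 0.0134, 0.0721]
tcp_rot: [1.21, 1.21, -1.212]
force: [-0.9, -0.1, 0.4]
grip_width: 0.0002
```

Run:
```python
from h import *
p=np.array([.6753,.0134]); st=np.array([.6405,.0585]); rr=.045
for t in [-.05,.1,.22,.34,.46,.58,.7,.82,.94,1.06,1.18,1.3,1.4,1.48,1.54,1.57,1.6]:
    d=np.array([-np.sin(t),-np.cos(t)]); n=np.array([-np.cos(t),np.sin(t)])
    q=st+rr*d-.020*n-p
    print(round(t,2),round(np.degrees(t)/5,1),(q[0]/.06).round(2),(-q[1]/.06).round(2))
```

```text
-0.05 -0.6 -0.21 -0.02
0.1 1.1 -0.32 0.03
0.22 2.5 -0.42 0.05
0.34 3.9 -0.52 0.07
0.46 5.3 -0.61 0.07
0.58 6.6 -0.71 0.06
0.7 8.0 -0.81 0.04
0.82 9.4 -0.9 0.0
0.94 10.8 -0.99 -0.04
1.06 12.1 -1.07 -0.09
1.18 13.5 -1.15 -0.16
1.3 14.9 -1.21 -0.23
1.4 16.0 -1.26 -0.3
1.48 17.0 -1.3 -0.35
1.54 17.6 -1.32 -0.4
1.57 18.0 -1.33 -0.42
1.6 18.3 -1.34 -0.44
```

First half of the sweep, then check.

Emit:
{"name": "jog_arm", "arguments": {"series": [[0,0,0,0,-0.2,0,0],[1,0,0,0,-0.32,0.03,0],[2.5,0,0,0,-0.42,0.05,0],[3.9,0,0,0,-0.52,0.07,0],[5.3,0,0,0,-0.61,0.07,0],[6.6,0,0,0,-0.71,0.06,0],[8,0,0,0,-0.81,0.04,0]]}}

```text
t: 9.38
position: [0.6282, 0.0104, 0.0747]
tcp_rot: [1.708, 0.788, -1.703]
force: [4.2, -4.7, -1.1]
grip_width: 0.0001
```

Run:
```python
from h import *
from cell import *
import cv2
s=observe(); print(s["t"],s["position"],s["force"],s["wrist_torque"])
cv2.imwrite("pics/wrist6.png",get_image("wrist"))
a=get_image("side");cv2.imwrite("pics/side6z.png",cv2.resize(a[165:345,205:415],(700,600),interpolation=cv2.INTER_CUBIC))
```

```text
9.375 [0.62820551 0.01044125 0.07472533] [ 4.18087812 -4.71022997 -1.12878536] [-1.04839118 -0.53680877  0.12053307]
```

View pics/wrist6.png

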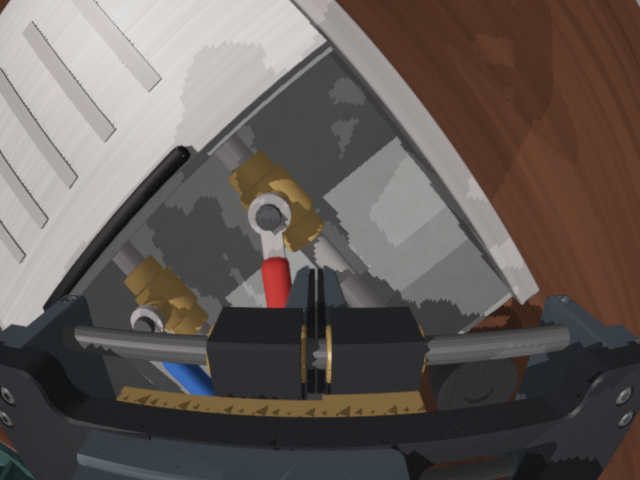

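View pics/side6z.png

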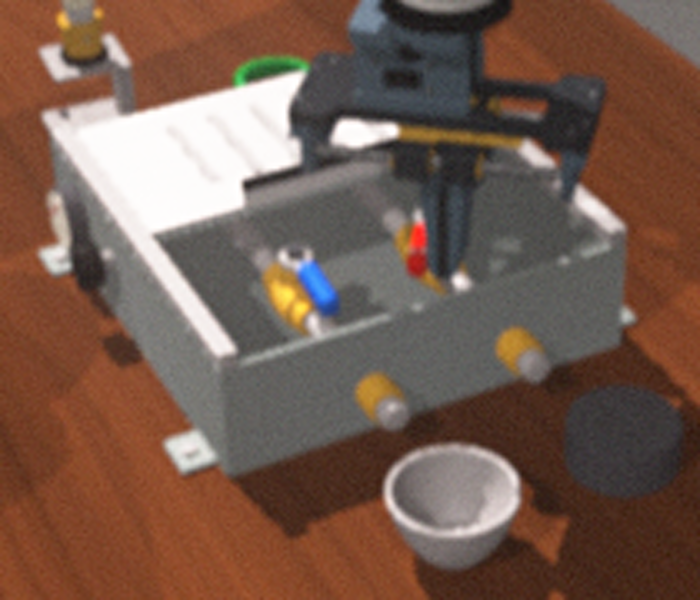

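Run:
```python
from h import *
a0=np.radians(40); p=np.array([.6267,.011]); st=np.array([.6405,.0585]); rr=.045
ty=np.array([np.cos(a0),-np.sin(a0)]); tz=np.array([-np.sin(a0),-np.cos(a0)])
for t in [.82,.94,1.06,1.18,1.3,1.4,1.48,1.54,1.57,1.6,1.65]:
    d=np.array([-np.sin(t),-np.cos(t)]); n=np.array([-np.cos(t),np.sin(t)])
    q=st+rr*d-.020*n; e=q-p
    print(round(t,2),round(np.degrees(t)/5-8,1),(e@ty/.06).round(2),(e@tz/.06).round(2),q)
```

```text
0.82 1.4 -0.09 0.03 [0.62124286 0.01317713]
0.94 2.8 -0.19 0.05 [0.61595565 0.01580838]
1.06 4.1 -0.29 0.07 [0.61102144 0.01905365]
1.18 5.5 -0.38 0.06 [0.60651123 0.02286626]
1.3 6.9 -0.48 0.05 [0.60248986 0.02719139]
1.4 8.0 -0.56 0.03 [0.59955411 0.03114248]
1.48 9.0 -0.62 0.01 [0.59749879 0.03450216]
1.54 9.6 -0.67 -0.01 [0.59613717 0.03712387]
1.57 10.0 -0.69 -0.02 [0.59551594 0.03846417]
1.6 10.3 -0.71 -0.03 [0.5949352  0.03982251]
1.65 10.9 -0.75 -0.05 [0.59405866 0.04212314]
```

Emit:
{"name": "jog_arm", "arguments": {"series": [[1.4,0,0,0,-0.09,0.03,0],[2.8,0,0,0,-0.19,0.05,0],[4.1,0,0,0,-0.29,0.07,0],[5.5,0,0,0,-0.38,0.06,0],[6.9,0,0,0,-0.48,0.05,0],[8,0,0,0,-0.56,0.03,0],[9,0,0,0,-0.62,0.01,0],[9.6,0,0,0,-0.67,-0.01,0],[10,0,0,0,-0.69,-0.02,0],[10,0,0,0,-0.69,-0.02,0]]}}

```text
t: 10.72
position: [0.5966, 0.0384, 0.0742]
tcp_rot: [-2.222, 0.001, 2.221]
force: [-2.4, -3.3, 3.2]
grip_width: 0.0003
```

Run:
```python
from h import *
from cell import *
import cv2
s=observe(); print(s["t"],s["position"],s["force"],s["wrist_torque"]); print(R.from_rotvec(s["tcp_rot"]).as_matrix().round(3))
cv2.imwrite("pics/wrist7.png",get_image("wrist"))
```

```text
10.725 [0.59664445 0.03839377 0.07419875] [-2.37595872 -3.2969085   3.16711245] [-0.62889812  0.58874318  0.09047961]
[[ 0.001 -0.    -1.   ]
 [-0.    -1.     0.   ]
 [-1.     0.    -0.001]]
```

View pics/wrist7.png

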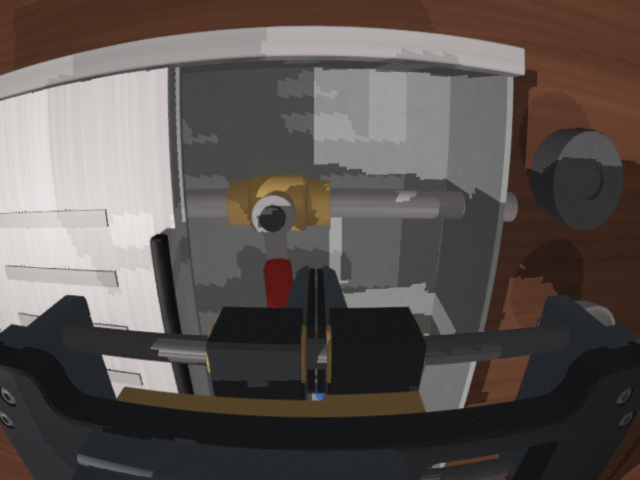

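Emit:
{"name": "jog_arm", "arguments": {"series": [[0,0,0,0,-0.03,0,0],[0,0,0,0,-0.06,0,0],[0,0,0,0,-0.06,0,0]]}}

```text
t: 11.15
position: [0.5965, 0.0419, 0.0737]
tcp_rot: [-2.221, 0.001, 2.222]
force: [-3.2, -5.9, 4.6]
grip_width: 0.0007
```

Emit:
{"name": "jog_arm", "arguments": {"series": [[0,0,0,0,-0.03,0,0],[0,0,0,0,-0.06,0,0],[0,0,0,0,-0.06,0,0]]}}

```text
t: 11.52
position: [0.5965, 0.0429, 0.0737]
tcp_rot: [2.219, -0.004, -2.22]
force: [-4.9, -36.5, 6.6]
grip_width: 0.0006
```

Emit:
{"name": "jog_arm", "arguments": {"series": [[0,0,0,0,0.15,0,0],[0,0,0,-0.5,0.4,0,0],[0,0,0,-1.4,0.6,0,0],[0,0,0,-2.4,1,0,0],[0,0,0,-3,2,0,0],[0,0,0,-3,2.5,0,0],[0,0,0,-3,2.5,0,0],[0,0,0,-3,2.5,0,0]]}}

```text
t: 12.52
position: [0.5963, -0.1037, 0.253]
tcp_rot: [-2.22, 0.001, 2.221]
force: [-0.4, 0.3, 0.0]
grip_width: 0.0003
```

Run:
```python
from h import *
from cell import *
import cv2
s=observe(); print(s["t"],s["position"],s["force"])
cv2.imwrite("pics/wrist8.png",get_image("wrist"))
a=get_image("side");cv2.imwrite("pics/side8z.png",cv2.resize(a[165:345,205:415],(700,600),interpolation=cv2.INTER_CUBIC))
a=get_image("scene");cv2.imwrite("pics/scene8z.png",cv2.resize(a[150:370,210:500],None,fx=2.7,fy=2.7,interpolation=cv2.INTER_CUBIC))
```

```text
12.525 [ 0.59631917 -0.10373095  0.25302531] [-0.40215381  0.25974872  0.01851998]
```

View pics/wrist8.png

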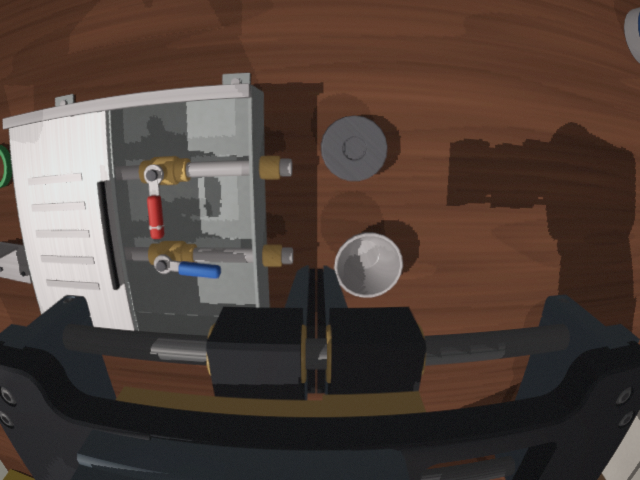

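View pics/side8z.png

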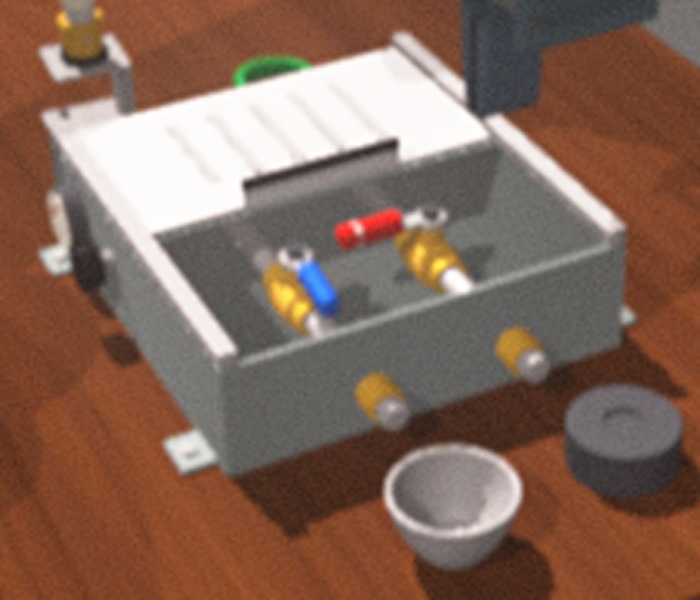

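View pics/scene8z.png

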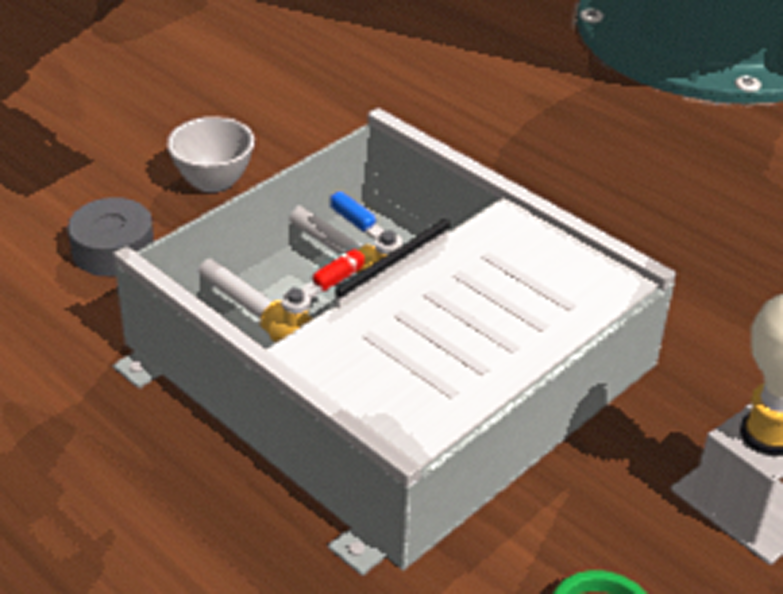

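```bash
python3 -c "
from cell import *
print(sign_off())"
```

```text
the job is handed in; nothing more can be done
None
```

The dry-air line is shut off and the job is handed in. With the gripper closed, I pushed the cover open by its lip until it stopped. I then pushed the red lever (on the valve at x = +55 mm) clockwise until it stopped. The robot clock read about 12.7 s at hand-in.

**Cover:** Two separate pushes stopped at the same tool position (y = 0.0812 m) with 32–35 N on the tool, so I took it as the hard stop. The scene picture shows the cover reaching the far end of the box. One check disagreed: the lip position from the wrist camera came out about 4–6 mm short of the nominal 145 mm travel. I put that down to camera scale, because the same picture also measured the lip and box slightly too small.

**Red lever:** Force rose from about 6 N to 36 N as it reached its stop. The final pictures show it lying across its pipe and pointing toward the robot.

**Everything else:** In the final pictures the blue lever, reflector, puck, lens ring and socket with its bulb look unmoved. The cover is still open, and the arm is clear with about 0 N on the tool.

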